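# Scrape the stuck heel pieces off the tilted tray into the tin

### The arm

A 6-joint arm with a two-finger parallel gripper is mounted at the origin on the work surface. World frame = base frame: x ahead of the robot, y to its left, z up, the work surface at z = 0. Lengths are in m, angles in degrees, forces in N, time in s.
With the tool pointing down it reaches from about 0.4 to 0.825 m from the base axis. Payload 7 kg.
Tool frame: the origin (TCP) lies at the very end of the fingers, on their centre line; the grasp point (between the pads) lies 19 mm behind it; z points along the fingers, y is the line along which they close (so a half turn about z gives the same grasp; the last joint's range is limited). The gripper opens to 88 mm and grips with 3 to 60 N. Pads are 19 mm wide; open, the fingers measure 130 mm over their backs; the gripper's body (78 mm by 193 mm) begins 47 mm behind the grasp point.
Start: joints at [-54.769, 20.546, 0.682, 0, -70.136, -16.507], TCP at [0.217, -0.639, 0.227] pointing down, gripper open.
Joint ranges: [-176.03, 176.03], [-82.01, 121.73], [-58.28, 71.71], [-173.87, 95.51], [-174.79, -0.11], [-173.66, 173.66]. Speed limits (degrees/s): [136.94, 136.94, 172.46, 180, 180, 180].

### API

Orientations are given as [roll, pitch, yaw] about the fixed x, y, z axes, in that order (R = Rz(yaw) Ry(pitch) Rx(roll)).
In Python, from plant import ctrl gives the robot as it stands.
- The arm moves only by the tool carry_out, never from a script. Its argument "deltas" is a list that holds one entry, the list of rows, each a list of 5 numbers: the shift along the tool's x, y, z scaled (see below), then the turn about the tool's z scaled (see below), then the opening, from -1 (shut) to 1 (fully open). A call has 1 to 5 rows; each row is the pose to reach, as a shift and turn from the pose commanded when the call began, along the tool's axes at that moment, turning the shorter way round; what a row does not reach only later rows make up. The controller multiplies each number of a shift by 20 cm and each number of a turn by 2 pi rad. A row lasts 1/10 s, in which the tool goes at most 50 mm and 8.59 degrees, less where a joint would pass 70% of its speed; a pose out of reach is approached as far as the arm can. A call with a number of a shift or a turn outside -1 to 1 is refused whole. A call with a gripper value outside its range is refused whole. The fingers move at their own pace and stop on an object; the grip force is fixed at half the most. Time passes only in rows, so rows that repeat a pose let the fingers close. It gives the time, the measured TCP pose, the force, the opening and the grip force at its end, in the units of the state.
- ctrl.get_obs(): the state, without advancing time (a new reading comes with each control period).
- ctrl.snapshot(name): name is "side" or "top"; returns a dict with "color" (400x640x3 uint8, red, green, blue), "camera_matrix" (3x3 intrinsics, pixels), "R" (3x3) and "t" (3): a world point X has camera coordinates R X + t. Camera axes: x right, y down, z forward; pixel columns grow to the right and rows downward; lengths in m; the calibration is good to about 2 mm. A picture is of the moment at which its call begins. There is no depth.
- ctrl.close_job(): hands the job in; it is judged then, once.
Trained networks look in a picture, given as the dict that the camera call returned (one of the last four; its "shot" number tells which), for a name from the list of things; names that differ only in an ending like _2 or _b are one class to them, and where a whole thing is asked for, a point or a joint stands for the part that bears it (a point fixed in the world has none). Each returns a list of dicts, best first, with "p" (0 to 1); they miss things now and then, are a little off and sometimes report something else, mostly with a low value. They report only what shows in the picture. A call takes as long as a camera call. They do not tell look-alikes from the thing itself.
- ctrl.search_frame(picture, name): "centre" ([column, row] in pixels, amid what is visible of it).
- ctrl.silhouettes(picture, name): "mask" (400x640 bool, what is visible of it) and "centre" ([column, row] in pixels, amid what is visible of it).
- ctrl.spot_point(picture, name): "centre" ([column, row] in pixels: a listed point, or the origin of a listed thing).
The state is a dict: "clock": time; "joint_pos": joint angles; "qvel": joint speeds; "tau": joint torques, N m; "tool_pos": TCP position; "orientation": TCP orientation; "force": force on the tool from outside, world axes, zero at the start; "moment": the same for the moment, N m; "opening": finger opening in m; "gripper_force": force on a finger pad.
Only numpy, scipy, OpenCV 4.12 (cv2) and the standard library are available. Lean on these libraries where they do the work, as an engineer would, in place of code of your own. Each camera call takes 0.05 s, during which the arm holds its last target. There are 200 camera calls.

### The job

Lift the metal tray by its wooden handle to a slope of about 25 degrees, where its stiff hinge holds it, then take the scraper out of its wooden rack and, with its blade, sweep the three rubber heel pieces stuck to the tray floor down over the open lip into the tin standing below. Press only lightly, with a few newtons and never more than 20, so that the tray is not dug into or folded down, never touch the pieces with the fingers, and leave the tin, the glue can, the shoe last, the hammer and the polish tin where they stand. When all three pieces lie in the tin, stand the scraper back in its rack, fully down, and leave the tray tilted.

Things in the scene. Friction and masses are not known exactly. Their poses are not given: they have to be found in the camera images.
- tray (a joint): Tilt of the aluminium tray about its level hinge, rad: 0 = floor level (start), grows as the handle end rises, stop at 0.65. The hinge is stiff (friction 3.5 N m, no spring): the tray stays where left. Lifting it at the handle takes about 21 N; once up, a push of about 25 N square on the floor near its rear end folds it down again.
- tray_hinge (a point): On the hinge line, mid-width, on the upper face of the tray floor, 90 mm above the bench; turns with the tray: x along the floor towards the handle, y along the hinge, z square to the floor, up. The floor runs from x = -15 mm (low end: open lip, no wall) to 141 mm (rear wall), y from -58 to 58 mm; walls 14 mm high, 4 mm thick, floor 4 mm thick.
- tray_handle (a point): Middle of the gripping part of the tray's wooden handle: a bar sticking straight out of the rear wall along the tray's x, 18 mm wide (y), 12 mm thick (z), running from x = 145 to 209 mm in the tray_hinge frame; this point is at x = 182, y = 0, z = 6 mm there, with the same axes. Free space all round it, more than 60 mm below.
- stand: Fixed dark steel stand that carries the tray between two cheeks: base 155 (x) by 151 mm (y), cheeks 102 mm high at y = -72 and 72 mm; origin on the bench, the hinge line 70 mm from it towards -x. Pressing on the tray counts as pressing on the stand.
- tin: Open rectangular steel tin, loose, 0.25 kg, 100 (x) x 130 (y) x 55 mm high, 3 mm walls; origin at the centre of its underside, z up. It stands on the bench in front of the tray stand, its rear part under the tray's lip. It stays there.
- piece_a: D-shaped rubber heel piece, 24 mm long and wide, 6 mm thick, 14 g, lying flat on the tray floor, origin in its underside, 12 mm from the round end and from both sides, z up. Rubber clings: it does not slide by itself at any tilt of the tray.
- piece_b: Second D-shaped rubber heel piece, same as piece_a.
- piece_c: Rectangular rubber heel piece, 16 (x) x 28 (y) x 6 mm, 14 g, origin at the centre of its underside; clings like the others.
- scraper: Scraper, 0.2 kg, upright in the rack. Origin: centre of the underside of its steel clamp (20 x, 76 y, 14 mm high), which rests on the rack. z up; wooden handle 20 (x) by 26 mm (y), z = 14 to 84 mm. Below hangs a blade, 3.5 (x) by 60 mm (y); its edge (along y) is 22 to 46 mm below the origin: unknown, set anew each time, holds its setting; pressed up, it gives 1 mm per 5 N, 6 mm at most.
- rack: Fixed wooden block, 44 (x) x 112 (y) x 52 mm high, origin at the centre of its underside. In the middle of its top a slot, 9 mm (x) by 69 mm (y), 48 mm deep, mouth bevelled 3 mm all round, takes the scraper's blade; the scraper's x is along the rack's x.
- glue_can: Bystander: steel can, 72 mm across, 110 mm high, origin under its centre. Rack and can stand on opposite sides of the tray, either way round.
- last: Bystander: wooden shoe last, 250 mm long (x), 80 mm wide, 98 mm high, origin at the centre of its underside.
- hammer: Bystander: hammer lying on its side, 260 mm long (x), origin at its middle on the bench.
- polish: Bystander: flat round tin, 80 mm across, 28 mm high, origin under its centre.
There are look-alikes about, which are no part of the job. Leave any pink or purple look-alike of the scraper alone.

How it is judged:
By the outcome, as a careful person would: the job done as asked, in the order asked, and still so for the second after the job is handed in, with the robot touching nothing.
It also fails if it takes over 72 s, if anything falls off the work surface, if the arm or the gripper's body presses on something with over 40 N, if the wrist force passes 120 N, or if a joint passes its speed limit or range.

## Working session

There is one attempt and no reset: what is moved stays moved. The work goes in short steps, Python scripts to look and compute and a tool call to move; the robot and the scene stay as the last step left them, time stands still between calls to the robot, and variables do not carry over. Pictures are saved under pics/ and viewed, at most 10 in all, crops included, and the job is handed in when it is done.

Besides the shell and the picture viewer there is one more tool, called after ">>>" as name(argument=value, ...), one argument or row to a line, values as JSON. carry_out: Moves the arm, as the interface text tells. Its arguments: {"type":"object","properties":{"deltas":{"type":"array"}},"required":["deltas"]}

```bash
ls; mkdir -p pics; cat > h.py <<'E'
import numpy as np, cv2
from plant import ctrl
def tri(obs):
    # obs: list of (pic, (u,v)) -> world point, residual px
    A=[];
    for p,uv in obs:
        P=np.array(p["camera_matrix"])@np.c_[np.array(p["R"]),np.array(p["t"])]
        A+= [uv[0]*P[2]-P[0], uv[1]*P[2]-P[1]]
    X=np.linalg.svd(np.array(A))[2][-1]; X=X[:3]/X[3]
    r=max(np.hypot(*(proj(p,X)-uv)) for p,uv in obs)
    return X,r
def proj(p,X):
    c=np.array(p["R"])@X+np.array(p["t"]); c=np.array(p["camera_matrix"])@c
    return c[:2]/c[2]
def ray(p,uv,z):
    R=np.array(p["R"]);o=-R.T@np.array(p["t"])
    d=R.T@np.linalg.inv(p["camera_matrix"])@np.array([uv[0],uv[1],1.])
    return o+d*(z-o[2])/d[2]
def save(p,n): cv2.imwrite("pics/"+n,cv2.cvtColor(p["color"],cv2.COLOR_RGB2BGR))
E
python3 - <<'E'
from h import *
s=ctrl.snapshot("side");t=ctrl.snapshot("top")
save(s,"s0.png");save(t,"t0.png")
for n in "tray_hinge tray_handle stand tin piece_a piece_c scraper rack glue_can last hammer polish".split():
    for l,p in(("s",s),("t",t)):
        print(n,l,[(np.round(d["centre"]).tolist(),round(d["p"],2)) for d in ctrl.spot_point(p,n)[:4]])
for p in (s,t): print(np.round(-np.array(p["R"]).T@np.array(p["t"]),3),np.round(p["R"],2).tolist(),p["camera_matrix"][0])
print(ctrl.get_obs())
E
```

```text
pics
tray_hinge s [([306.0, 210.0], 0.89)]
tray_hinge t [([282.0, 210.0], 0.81)]
tray_handle s [([266.0, 190.0], 0.81)]
tray_handle t [([293.0, 139.0], 0.65)]
stand s [([296.0, 233.0], 0.72), ([319.0, 248.0], 0.47)]
stand t [([289.0, 183.0], 0.8)]
tin s [([317.0, 249.0], 0.81)]
tin t [([280.0, 227.0], 0.59)]
piece_a s [([290.0, 211.0], 0.47), ([273.0, 206.0], 0.37), ([293.0, 202.0], 0.36)]
piece_a t [([296.0, 176.0], 0.64), ([273.0, 169.0], 0.49), ([273.0, 189.0], 0.4)]
piece_c s [([290.0, 211.0], 0.47), ([273.0, 206.0], 0.37), ([293.0, 202.0], 0.36)]
piece_c t [([296.0, 176.0], 0.64), ([273.0, 169.0], 0.49), ([273.0, 189.0], 0.4)]
scraper s [([341.0, 178.0], 0.83), ([316.0, 186.0], 0.64), ([384.0, 176.0], 0.48), ([293.0, 231.0], 0.3)]
scraper t [([358.0, 165.0], 0.71), ([294.0, 139.0], 0.68), ([430.0, 224.0], 0.67), ([400.0, 174.0], 0.54)]
rack s [([381.0, 192.0], 0.84)]
rack t [([426.0, 227.0], 0.65)]
glue_can s [([274.0, 274.0], 0.65)]
glue_can t [([215.0, 220.0], 0.79)]
last s [([192.0, 281.0], 0.63), ([386.0, 180.0], 0.37), ([275.0, 206.0], 0.32)]
last t [([172.0, 160.0], 0.9)]

[... 393 characters left out ...]
.         319.17870915]
{'clock': 1.3, 'joint_pos': array([-5.47706927e+01,  2.05444696e+01,  6.81311096e-01,  2.78764972e-05,
       -7.01346036e+01, -1.65053778e+01]), 'qvel': array([ 0.10858216, -0.02354195,  0.06561055,  0.04342898, -0.0559597 ,
       -0.02031021]), 'tau': array([-1.00030178e-03, -5.82385468e+01,  2.93304151e+01,  7.00204164e+00,
        1.24673083e-02, -1.36378196e-05]), 'tool_pos': array([ 0.21664001, -0.63926915,  0.22657776]), 'orientation': array([-1.79997847e+02,  6.10656265e-04, -1.61276061e+02]), 'force': array([-0.34741002,  0.44571595, -0.0552834 ]), 'moment': array([-0.005206  , -0.0145532 , -0.06103009]), 'gripper_force': 0.0, 'opening': 0.08768885489772366}
```

```bash
python3 - <<'E'
import cv2,numpy as np
s=cv2.imread("pics/s0.png");t=cv2.imread("pics/t0.png")
a=cv2.resize(s[140:310,160:430],(476,300));b=cv2.resize(t[100:300,140:500],(540,300))
im=np.zeros((600,800,3),np.uint8);im[:300,:476]=a;im[300:,:540]=b
im[:,:]=im
cv2.imwrite("pics/m0.png",im)
E
```

```text
(no output)
```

View pics/m0.png

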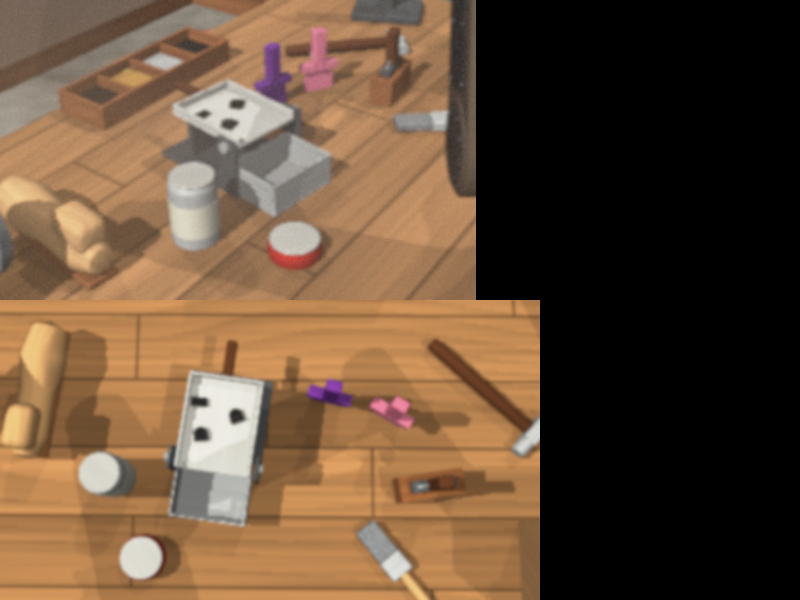

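View pics/t0.png

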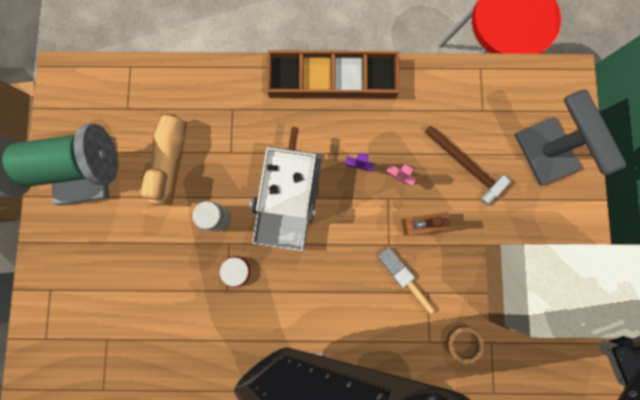

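Three scraper-like things appear: purple at top (358,165), pink at top (400,174), and a wood-and-steel one in the wooden rack at top (430,224) / side (384,176). The last one fits, so I'll confirm it in a crop while I measure.

```bash
python3 - <<'E'
from h import *
s=ctrl.snapshot("side");t=ctrl.snapshot("top")
import pickle;pickle.dump((s,t),open("p0.pkl","wb"))
def sp(p,n,near):
    L=[d["centre"] for d in ctrl.spot_point(p,n)]
    return np.array(min(L,key=lambda c:np.hypot(*(np.array(c)-near)))) if L else None
for n,a,b in [("tray_hinge",(306,210),(282,210)),("tray_handle",(266,190),(293,139)),("stand",(296,233),(289,183)),("tin",(317,249),(280,227)),("scraper",(384,176),(430,224)),("rack",(381,192),(426,227)),("glue_can",(274,274),(215,220)),("piece_a",(290,211),(273,189)),("piece_a",(273,206),(273,169)),("piece_a",(293,202),(296,176)),("last",(192,281),(172,160)),("polish",(327,282),(237,269))]:
    u=sp(s,n,a);v=sp(t,n,b)
    if u is None or v is None: print(n,u,v);continue
    X,r=tri([(s,u),(t,v)]);print(n,np.round(X,3),round(r,1),u.round(),v.round())
for n in ("rack","tray_hinge","tin","scraper"):
  for d in ctrl.silhouettes(t,n)[:3]:
    c=cv2.minAreaRect(np.argwhere(d["mask"])[:,::-1].astype(np.float32)); print(n,np.round(c[0]),np.round(c[1],1),round(c[2],1),round(d["p"],2))
T=t["color"][190:260,380:480];S=s["color"][145:225,340:430]
im=np.zeros((600,800,3),np.uint8);im[:355,:400]=cv2.resize(S,(400,355),interpolation=2);im[:280,400:800]=cv2.resize(T,(400,280),interpolation=2)
U=t["color"][135:260,230:340];im[355:600,:]=0;im[300:600,500:764]=cv2.resize(U,(264,300),interpolation=2)
cv2.imwrite("pics/c1.png",im[:,:,::-1])
E
```

```text
tray_hinge [0.488 0.084 0.101] 1.4 [306. 210.] [280. 209.]
tray_handle [0.671 0.054 0.103] 4.9 [262. 187.] [295. 139.]
stand [0.556 0.065 0.008] 2.0 [294. 228.] [289. 184.]
tin [ 0.45   0.085 -0.014] 0.9 [317. 248.] [284. 226.]
scraper [ 0.455 -0.296  0.049] 0.7 [383. 180.] [428. 223.]
rack [ 0.454 -0.288  0.012] 1.8 [382. 190.] [420. 223.]
glue_can [0.463 0.263 0.009] 0.7 [272. 272.] [216. 220.]
piece_a [0.533 0.096 0.099] 0.8 [292. 208.] [274. 189.]
piece_a [0.593 0.098 0.093] 0.7 [274. 204.] [275. 167.]
piece_a [0.571 0.033 0.082] 1.6 [296. 200.] [300. 175.]
last [0.621 0.398 0.002] 0.7 [193. 279.] [170. 162.]
polish [ 0.327  0.201 -0.003] 2.3 [327. 283.] [239. 273.]
rack [426. 223.] [18.1 48.8] 81.9 0.97
rack [281. 231.] [52.1 33.1] 7.6 0.44
rack [288. 171.] [51.5 89.5] 8.3 0.24
tray_hinge [288. 171.] [50.2 87.5] 8.1 0.6
tin [280. 229.] [51.8 37.1] 8.1 0.83
scraper [403. 173.] [29.9 18.4] 32.7 0.76
scraper [429. 223.] [ 7.9 27.9] 80.5 0.71
scraper [360. 161.] [27.6 15.5] 14.0 0.7
```

View pics/c1.png

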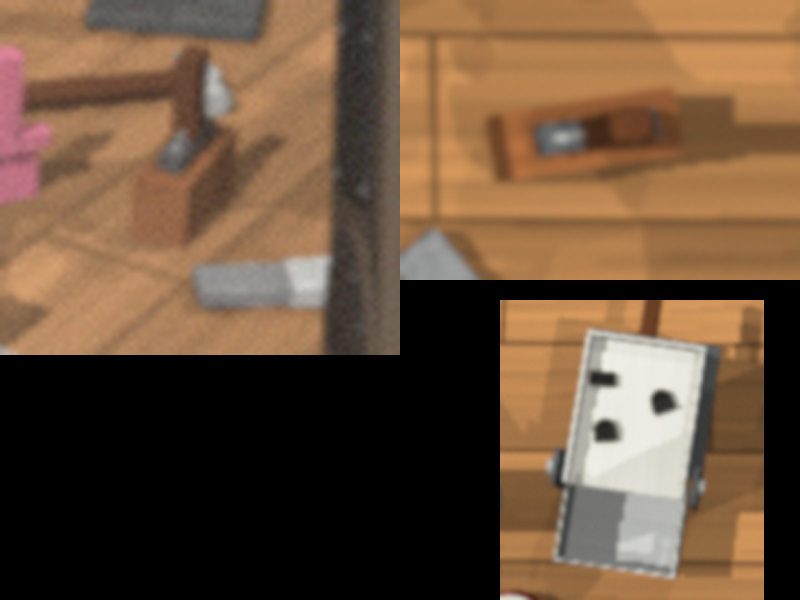

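The crop confirms it: the wood-handled steel scraper sits in the rack at top (429,223). The pieces are at top (274,189), (275,167) and (300,175). I'll refine the poses with repeated shots.

```bash
cat >> h.py <<'E'
def go(x,y,z,yaw=None):
    o=ctrl.get_obs();p=o["tool_pos"];Y=np.radians(o["orientation"][2]);d=np.array([x,y,z])-p
    sh=np.array([np.cos(Y)*d[0]+np.sin(Y)*d[1], np.sin(Y)*d[0]-np.cos(Y)*d[1], -d[2]])/0.2
    tn=0 if yaw is None else -((yaw-np.degrees(Y)+180)%360-180)/360
    print("go",np.round(sh,4),round(tn,4),"clock",round(o["clock"],2))
E
python3 - <<'E'
from h import *
acc={}
N=[("tray_hinge",(306,210),(281,210)),("tray_handle",(264,188),(294,139)),("scraper",(384,176),(429,223)),("rack",(381,192),(424,225)),("piece_a",(291,209),(274,189)),("piece_a",(273,205),(274,168)),("piece_a",(295,201),(298,176))]
ang={}
for k in range(4):
  s=ctrl.snapshot("side");t=ctrl.snapshot("top")
  for i,(n,a,b) in enumerate(N):
    for l,p,w in(("s",s,a),("t",t,b)):
      L=[np.array(d["centre"]) for d in ctrl.spot_point(p,n)]
      L=[c for c in L if np.hypot(*(c-w))<7]
      if L: acc.setdefault((i,l),[]).append(min(L,key=lambda c:np.hypot(*(c-w))))
  for n in("rack","tray_hinge","tin"):
    D=ctrl.silhouettes(t,n)
    if D:
      c=cv2.minAreaRect(np.argwhere(D[0]["mask"])[:,::-1].astype(np.float32)); ang.setdefault(n,[]).append([np.round(v,1) for v in c])
zs=[.09,.096,.052,0,.093,.093,.093]
for i,(n,_,_) in enumerate(N):
    u=np.median(acc[(i,"s")],0);v=np.median(acc[(i,"t")],0)
    X,r=tri([(s,u),(t,v)]);print(n,len(acc[(i,"s")]),len(acc[(i,"t")]),u.round(1),v.round(1),np.round(X,3),round(r,1),"top",ray(t,v,zs[i])[:2].round(3),"side",ray(s,u,zs[i])[:2].round(3))
for n in ang: print(n,ang[n])
# top image corners at wall-top height
for c in((266.7,147.5),(315.8,154.2),(257.9,212.5),(309,215)): print(ray(t,c,.104)[:2].round(4),ray(t,c,.09)[:2].round(4))
go(.5,0,.2)
E
```

```text
tray_hinge 3 3 [305.9 209.5] [281.5 211.4] [0.485 0.082 0.103] 3.0 top [0.48  0.079] side [0.503 0.067]
tray_handle 4 4 [265.5 190.2] [294.4 137.5] [0.67  0.051 0.094] 1.1 top [0.667 0.049] side [0.67  0.054]
scraper 4 4 [382.1 179.1] [428.6 223.8] [ 0.456 -0.295  0.052] 0.8 top [ 0.454 -0.296] side [ 0.457 -0.294]
rack 4 4 [381.6 191.6] [422.7 224.8] [ 0.454 -0.293  0.005] 0.3 top [ 0.454 -0.294] side [ 0.459 -0.3  ]
piece_a 4 2 [290.8 210. ] [273.6 188. ] [0.536 0.098 0.092] 1.1 top [0.538 0.099] side [0.533 0.098]
piece_a 4 4 [274.4 206.1] [273.8 167.2] [0.593 0.101 0.088] 0.3 top [0.591 0.1  ] side [0.587 0.108]
piece_a 3 4 [293.7 201.3] [296.  176.2] [0.569 0.044 0.085] 0.5 top [0.568 0.044] side [0.559 0.054]
rack [[array([425.9, 223.5]), array([17.3, 47.7]), np.float64(80.9)], [array([425.7, 223.8]), array([18.6, 48.5]), np.float64(80.8)], [array([426.5, 223.6]), array([18.7, 49.2]), np.float64(80.0)], [array([426.4, 223.6]), array([18.6, 48.5]), np.float64(80.9)]]
tray_hinge [[array([287.6, 170.7]), array([51.1, 88.9]), np.float64(8.9)], [array([288.1, 170.5]), array([51.6, 90.1]), np.float64(9.2)], [array([287.8, 170.6]), array([50.9, 89. ]), np.float64(8.5)], [array([287.6, 170.7]), array([51.2, 88.6]), np.float64(8.5)]]
tin [[array([280.2, 230.7]), array([53.3, 34.8]), np.float64(8.1)], [array([280.5, 229.3]), array([51.3, 36.1]), np.float64(8.1)], [array([280.2, 231. ]), array([52.9, 32.9]), np.float64(5.9)], [array([280.5, 229.3]), array([51.8, 36.1]), np.float64(8.1)]]
[0.6387 0.1176] [0.6423 0.1197]
[ 0.6223 -0.0053] [ 0.6257 -0.0051]
[0.4757 0.135 ] [0.4768 0.1374]
[0.4705 0.01  ] [0.4715 0.0105]
go [-2.3678  2.5724  0.1328] 0 clock 6.6
```

```bash
python3 - <<'E'
from h import *
go(.6685,.050,.18,172)
E
```

```text
go [-3.2459  2.5387  0.2328] 0.0742 clock 6.6
```

>>> carry_out(
  deltas=[
    [[-0.9, 0.7, 0.06, 0, 1], [-0.9, 0.7, 0.06, 0, 1], [-0.9, 0.7, 0.06, 0, 1], [-0.9, 0.7, 0.06, 0, 1], [-0.9, 0.7, 0.06, 0, 1]],
  ],
)

```text
clock: 7.1
tool_pos: [0.3443, -0.4511, 0.2196]
orientation: [-179.4, 0.0, -161.1]
force: [-7.0, -10.6, 20.5]
opening: 0.0879
gripper_force: 9.7
```

>>> carry_out(
  deltas=[
    [[-0.9, 0.7, 0.06, 0, 1], [-0.9, 0.7, 0.06, 0, 1], [-0.9, 0.7, 0.06, 0, 1], [-0.9, 0.7, 0.06, 0, 1], [-0.9, 0.7, 0.06, 0, 1]],
  ],
)

```text
clock: 7.6
tool_pos: [0.4692, -0.2559, 0.2029]
orientation: [-180.0, 0.1, -161.2]
force: [0.6, -0.3, 0.4]
opening: 0.0876
gripper_force: 0.0
```

>>> carry_out(
  deltas=[
    [[-0.9, 0.7, 0.06, 0, 1], [-0.9, 0.7, 0.06, 0, 1], [-0.9, 0.7, 0.06, 0, 1], [-0.9, 0.7, 0.06, 0, 1], [-0.9, 0.7, 0.06, 0, 1]],
  ],
)

```text
clock: 8.1
tool_pos: [0.5949, -0.0651, 0.1904]
orientation: [-180.0, 0.0, -161.2]
force: [0.6, -1.6, -0.4]
opening: 0.0878
gripper_force: 0.0
```

```bash
python3 - <<'E'
from h import *
go(.6685,.050,.18,172)
E
```

```text
go [-0.534   0.4259  0.052 ] 0.0746 clock 8.1
```

>>> carry_out(
  deltas=[
    [[-0.534, 0.426, 0.05, 0.0746, 1], [-0.534, 0.426, 0.05, 0.0746, 1], [-0.534, 0.426, 0.05, 0.0746, 1], [-0.534, 0.426, 0.05, 0.0746, 1], [-0.534, 0.426, 0.05, 0.0746, 1]],
  ],
)

```text
clock: 8.6
tool_pos: [0.6671, 0.0477, 0.1798]
orientation: [-180.0, -0.1, 172.0]
force: [-0.0, -0.4, 0.1]
opening: 0.0874
gripper_force: 0.0
```

```bash
python3 - <<'E'
from h import *
go(.6685,.050,.077,172)
t=ctrl.snapshot("top");s=ctrl.snapshot("side")
im=np.zeros((600,800,3),np.uint8);im[:330,:528]=cv2.resize(t["color"],(528,330));im[330:600,:432]=cv2.resize(s["color"],(432,270))
cv2.imwrite("pics/m2.png",im[:,:,::-1])
E
```

```text
go [-0.0054  0.0122  0.514 ] -0.0001 clock 8.6
```

View pics/m2.png

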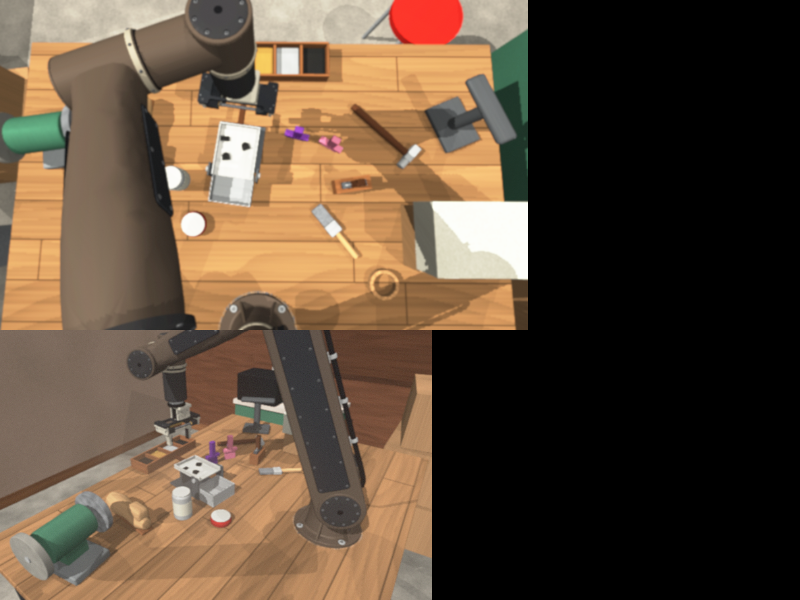

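>>> carry_out(
  deltas=[
    [[-0.005, 0.012, 0.25, 0, 1], [-0.005, 0.012, 0.4, 0, 1], [-0.005, 0.012, 0.514, 0, 1], [-0.005, 0.012, 0.514, 0, 1]],
  ],
)

```text
clock: 9.1
tool_pos: [0.6658, 0.0473, 0.0748]
orientation: [-179.9, -0.3, 171.8]
force: [-0.4, -0.1, 0.1]
opening: 0.0878
gripper_force: 0.0
```

>>> carry_out(
  deltas=[
    [[0, 0, 0, 0, -1], [0, 0, 0, 0, -1], [0, 0, 0, 0, -1], [0, 0, 0, 0, -1], [0, 0, 0, 0, -1]],
  ],
)

```text
clock: 9.6
tool_pos: [0.6687, 0.0492, 0.0786]
orientation: [180.0, 0.1, 171.9]
force: [-0.2, -0.6, -0.0]
opening: 0.0536
gripper_force: 0.0
```

>>> carry_out(
  deltas=[
    [[0, 0, 0, 0, -1], [0, 0, 0, 0, -1], [0, 0, 0, 0, -1], [0, 0, 0, 0, -1]],
  ],
)

```text
clock: 10.0
tool_pos: [0.6685, 0.0496, 0.0777]
orientation: [180.0, 0.0, 171.9]
force: [-2.2, 20.0, -0.6]
opening: 0.021
gripper_force: 9.6
```

>>> carry_out(
  deltas=[
    [[0, 0.008, 0, 0, -1], [0, 0.01, 0, 0, -1], [0, 0.01, 0, 0, -1], [0, 0.01, 0, 0, -1]],
  ],
)

```text
clock: 10.4
tool_pos: [0.6687, 0.0515, 0.0777]
orientation: [180.0, 0.0, 171.9]
force: [-0.5, 3.2, -1.4]
opening: 0.0174
gripper_force: 30.0
```

>>> carry_out(
  deltas=[
    [[0.002, 0, -0.04, 0, -1], [0.006, 0, -0.079, 0, -1], [0.012, 0, -0.12, 0, -1], [0.019, 0, -0.158, 0, -1], [0.019, 0, -0.158, 0, -1]],
  ],
)

```text
clock: 10.9
tool_pos: [0.6644, 0.0521, 0.1074]
orientation: [180.0, -0.1, 171.8]
force: [3.0, 5.1, -12.2]
opening: 0.0177
gripper_force: 30.0
```

>>> carry_out(
  deltas=[
    [[0.01, 0, -0.04, 0, -1], [0.02, 0, -0.077, 0, -1], [0.032, 0, -0.115, 0, -1], [0.046, 0, -0.151, 0, -1], [0.046, 0, -0.151, 0, -1]],
  ],
)

```text
clock: 11.4
tool_pos: [0.655, 0.0533, 0.1374]
orientation: [180.0, -0.1, 171.8]
force: [2.5, 4.5, -11.8]
opening: 0.0178
gripper_force: 30.0
```

>>> carry_out(
  deltas=[
    [[0.016, 0, -0.037, 0, -1], [0.033, 0, -0.073, 0, -1], [0.033, 0, -0.073, 0, -1], [0.033, 0, -0.073, 0, -1]],
  ],
)

```text
clock: 11.8
tool_pos: [0.6485, 0.0543, 0.1519]
orientation: [180.0, -0.1, 171.8]
force: [3.1, 4.3, -12.1]
opening: 0.0173
gripper_force: 30.0
```

```bash
python3 - <<'E'
from h import *
t=ctrl.snapshot("top");s=ctrl.snapshot("side")
for n in("tray_handle","tray_hinge"):print([d["centre"] for d in ctrl.spot_point(s,n)],[d["centre"] for d in ctrl.spot_point(t,n)])
im=np.zeros((600,800,3),np.uint8);im[:,:400]=cv2.resize(t["color"][120:270,225:325],(400,600),interpolation=2);im[:500,400:]=cv2.resize(s["color"][160:260,250:330],(400,500),interpolation=2)
cv2.imwrite("pics/m3.png",im[:,:,::-1]); go(0,0,0)
E
```

```text
[[266.8, 170.9]] [[289.8, 136.3], [269.1, 168.8]]
[[307.9, 209.9]] [[282.5, 208.3]]
go [ 3.1707 -0.7292  0.7594] 0 clock 12.1
```

View pics/m3.png

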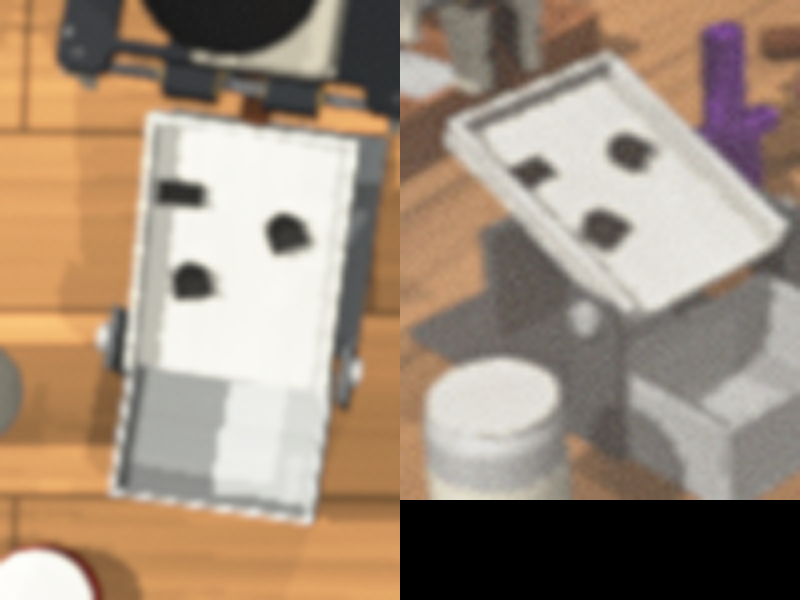

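Tray is up at about 24.5° with all three pieces on it: left at crop (180,192) and (192,280), right at (287,233). Releasing the handle and rising.

>>> carry_out(
  deltas=[
    [[0, 0, 0, 0, 1], [0, 0, 0, 0, 1], [0, 0, 0, 0, 1], [0, 0, 0, 0, 1], [0, 0, 0, 0, 1]],
  ],
)

```text
clock: 12.6
tool_pos: [0.6493, 0.0536, 0.1545]
orientation: [180.0, 0.0, 171.9]
force: [0.6, -0.1, 0.9]
opening: 0.0523
gripper_force: 0.0
```

>>> carry_out(
  deltas=[
    [[0, 0, -0.2, 0, 1], [0, 0, -0.45, 0, 1], [0, 0, -0.55, 0, 1], [0, 0, -0.55, 0, 1]],
  ],
)

```text
clock: 13.0
tool_pos: [0.6511, 0.054, 0.2691]
orientation: [179.8, 0.4, 171.9]
force: [-0.2, -0.1, -0.1]
opening: 0.0837
gripper_force: 0.0
```

```bash
python3 - <<'E'
from h import *
s=ctrl.snapshot("side")
print([d["centre"] for d in ctrl.spot_point(s,"tray_handle")])
go(.455,-.295,.25,-81)
E
```

```text
[[268.5, 172.9]]
go [ 0.7139 -1.8643  0.073 ] -0.2976 clock 13.1
```

>>> carry_out(
  deltas=[
    [[0.36, -0.93, 0, -0.119, 1], [0.36, -0.93, 0, -0.119, 1], [0.36, -0.93, 0, -0.119, 1], [0.36, -0.93, 0, -0.119, 1], [0.36, -0.93, 0, -0.119, 1]],
  ],
)

```text
clock: 13.6
tool_pos: [0.5481, -0.1238, 0.2633]
orientation: [179.9, -0.1, -145.2]
force: [0.5, 0.3, 0.5]
opening: 0.0876
gripper_force: 0.0
```

```bash
python3 - <<'E'
from h import *
go(.455,-.295,.25,-81)
E
```

```text
go [ 0.8712 -0.4362  0.0665] -0.1782 clock 13.6
```

>>> carry_out(
  deltas=[
    [[0.87, -0.436, 0.06, -0.178, 1], [0.87, -0.436, 0.06, -0.178, 1], [0.87, -0.436, 0.06, -0.178, 1], [0.87, -0.436, 0.06, -0.178, 1], [0.87, -0.436, 0.06, -0.178, 1]],
  ],
)

```text
clock: 14.1
tool_pos: [0.4551, -0.2934, 0.2504]
orientation: [179.8, -0.0, -104.5]
force: [0.9, 0.9, 0.3]
opening: 0.0877
gripper_force: 0.0
```

```bash
python3 - <<'E'
from h import *
go(.455,-.295,.17,-81)
E
```

```text
go [ 0.0077 -0.0015  0.4019] -0.0653 clock 14.1
```

>>> carry_out(
  deltas=[
    [[0.008, -0.002, 0.2, -0.065, 1], [0.008, -0.002, 0.4, -0.065, 1], [0.008, -0.002, 0.4, -0.065, 1], [0.008, -0.002, 0.4, -0.065, 1], [0.008, -0.002, 0.4, -0.065, 1]],
  ],
)

```text
clock: 14.6
tool_pos: [0.4582, -0.2926, 0.1719]
orientation: [180.0, 0.0, -81.5]
force: [0.4, -0.4, 0.1]
opening: 0.0877
gripper_force: 0.0
```

```bash
python3 - <<'E'
from h import *
go(.455,-.295,.077,-81)
t=ctrl.snapshot("top");s=ctrl.snapshot("side")
print([(d["centre"],d["p"]) for d in ctrl.spot_point(s,"scraper")],[(d["centre"],d["p"]) for d in ctrl.spot_point(s,"tray_handle")])
X=np.array([.455,-.295,.11]);print(proj(s,X),proj(t,X))
im=np.zeros((600,800,3),np.uint8);im[:,:400]=cv2.resize(t["color"][150:300,370:470],(400,600),interpolation=2);im[:500,400:]=cv2.resize(s["color"][120:220,340:420],(400,500),interpolation=2)
cv2.imwrite("pics/m4.png",im[:,:,::-1])
E
```

```text
go [0.0095 0.0177 0.4744] -0.0013 clock 14.6
[([314.6, 186.3], 0.75), ([337.3, 179.1], 0.66), ([382.9, 178.0], 0.52)] [([267.2, 171.2], 0.76)]
[383.71172804 163.53715505] [435.0653015  222.10995007]
```

View pics/m4.png

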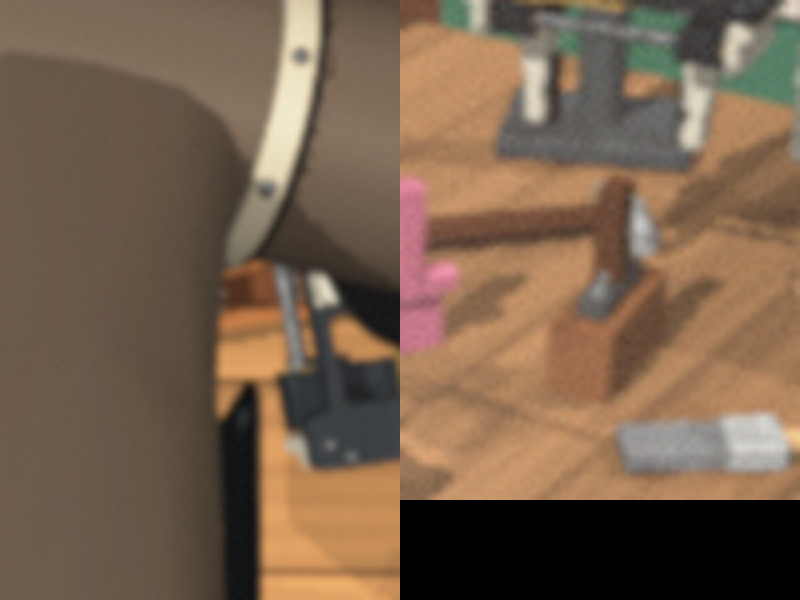

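The fingers straddle the wooden handle: it is at side (383,165) and my projection gives (383.7,163.5). Descending and closing.

>>> carry_out(
  deltas=[
    [[0.009, 0.018, 0.2, 0, 1], [0.009, 0.018, 0.35, 0, 1], [0.009, 0.018, 0.474, 0, 1], [0.009, 0.018, 0.474, 0, 1], [0.009, 0.018, 0.474, 0, 1]],
  ],
)

```text
clock: 15.3
tool_pos: [0.4554, -0.2951, 0.0781]
orientation: [180.0, -0.0, -81.3]
force: [-0.1, -0.4, 1.1]
opening: 0.0875
gripper_force: 0.0
```

>>> carry_out(
  deltas=[
    [[0, 0, 0, 0, -1], [0, 0, 0, 0, -1], [0, 0, 0, 0, -1], [0, 0, 0, 0, -1], [0, 0, 0, 0, -1]],
  ],
)

```text
clock: 15.8
tool_pos: [0.4551, -0.2949, 0.0777]
orientation: [-180.0, -0.0, -81.3]
force: [-0.0, -0.2, -0.3]
opening: 0.0532
gripper_force: 0.0
```

>>> carry_out(
  deltas=[
    [[0, 0, 0, 0, -1], [0, 0, 0, 0, -1], [0, 0, 0, 0, -1], [0, 0, 0, 0, -1]],
  ],
)

```text
clock: 16.2
tool_pos: [0.4553, -0.2949, 0.0774]
orientation: [-180.0, -0.0, -81.3]
force: [1.7, 0.2, -0.7]
opening: 0.0213
gripper_force: 0.3
```

>>> carry_out(
  deltas=[
    [[0, 0, 0, 0, -1], [0, 0, 0, 0, -1], [0, 0, 0, 0, -1]],
  ],
)

```text
clock: 16.5
tool_pos: [0.4553, -0.2949, 0.0775]
orientation: [-180.0, -0.0, -81.3]
force: [1.1, 0.4, -0.6]
opening: 0.0197
gripper_force: 30.0
```

>>> carry_out(
  deltas=[
    [[0, 0, -0.1, 0, -1], [0, 0, -0.3, 0, -1], [0, 0, -0.5, 0, -1], [0, 0, -0.7, 0, -1], [0, 0, -0.7, 0, -1]],
  ],
)

```text
clock: 17.0
tool_pos: [0.4573, -0.296, 0.223]
orientation: [-179.6, -0.3, -81.2]
force: [0.1, 0.7, -1.4]
opening: 0.0197
gripper_force: 30.0
```

```bash
python3 - <<'E'
from h import *
print({k:np.round(v,3) for k,v in ctrl.get_obs().items() if k in("tool_pos","orientation","force","opening")})
s=ctrl.snapshot("side")
o=ctrl.get_obs()["tool_pos"]
for z in(-.024,-.046,-.070):print(z,proj(s,o+[0,0,z]))
im=np.zeros((500,800,3),np.uint8);im[:,:]=cv2.resize(s["color"][60:160,320:480],(800,500),interpolation=2)
cv2.imwrite("pics/m5.png",im[:,:,::-1])
e=np.array([.990,-.139])
# hover position: tray x, y -> world
for x,y in((.124,.027),(.124,-.027)):
  c,sn=np.cos(np.radians(24.5)),np.sin(np.radians(24.5))
  p=np.array([.4868,.077])+x*c*e+y*np.array([.139,.990]); print(x,y,p.round(4),"floor z",round(.09+x*sn,4))
E
```

```text
{'tool_pos': array([ 0.457, -0.296,  0.223]), 'orientation': array([-179.574,   -0.261,  -81.233]), 'force': array([ 0.127,  0.676, -1.391]), 'opening': np.float64(0.02)}
-0.024 [384.97494328 139.36895356]
-0.046 [384.58071686 145.67292018]
-0.07 [384.15716255 152.44586112]
0.124 0.027 [0.6023 0.088 ] floor z 0.1414
0.124 -0.027 [0.5948 0.0346] floor z 0.1414
```

View pics/m5.png

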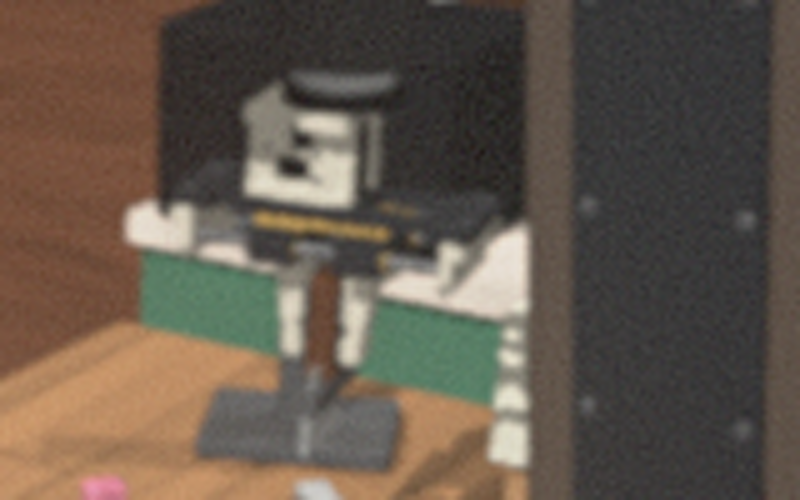

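Scraper is held, blade edge at side about (381,151), roughly 66 mm below the TCP. Carrying it over the tray.

>>> carry_out(
  deltas=[
    [[0, 0, -0.2, 0, -1], [0, 0, -0.4, 0, -1], [0, 0, -0.4, 0, -1]],
  ],
)

```text
clock: 17.35
tool_pos: [0.4565, -0.2958, 0.3014]
orientation: [-179.7, -0.2, -81.2]
force: [-0.3, -0.0, -1.7]
opening: 0.0201
gripper_force: 30.0
```

```bash
python3 - <<'E'
from h import *
go(.600,.086,.300,-98)
E
```

```text
go [-1.7778 -0.9995  0.0068] 0.0465 clock 17.35
```

>>> carry_out(
  deltas=[
    [[-0.3, -0.17, 0, 0, -1], [-0.5, -0.28, 0, 0, -1], [-0.7, -0.39, 0, 0, -1], [-0.9, -0.5, 0, 0, -1], [-0.9, -0.5, 0, 0, -1]],
  ],
)

```text
clock: 17.85
tool_pos: [0.527, -0.0975, 0.2949]
orientation: [179.8, 0.1, -81.1]
force: [0.3, -0.4, -3.1]
opening: 0.02
gripper_force: 30.0
```

>>> carry_out(
  deltas=[
    [[-0.2, -0.12, 0, 0.02, -1], [-0.4, -0.25, 0, 0.0465, -1], [-0.6, -0.35, 0, 0.0465, -1], [-0.8, -0.45, 0, 0.0465, -1], [-0.87, -0.5, 0, 0.0465, -1]],
  ],
)

```text
clock: 18.35
tool_pos: [0.5988, 0.0884, 0.2946]
orientation: [179.8, -0.1, -97.9]
force: [-0.6, 0.1, -2.7]
opening: 0.02
gripper_force: 30.0
```

>>> carry_out(
  deltas=[
    [[0, 0, 0, 0, -1]],
  ],
)

```text
clock: 18.45
tool_pos: [0.5989, 0.0873, 0.2946]
orientation: [179.8, -0.1, -97.9]
force: [-1.0, 0.2, -3.0]
opening: 0.02
gripper_force: 30.0
```

```bash
python3 - <<'E'
from h import *
print(ctrl.get_obs()["force"])
go(.600,.086,.225,-98)
E
```

```text
[-1.03702361  0.18232955 -3.03530446]
go [ 0.0055 -0.0063  0.3479] 0.0003 clock 18.45
```

>>> carry_out(
  deltas=[
    [[0.005, -0.006, 0.2, 0, -1], [0.005, -0.006, 0.34, 0, -1], [0.005, -0.006, 0.34, 0, -1], [0.005, -0.006, 0.34, 0, -1]],
  ],
)

```text
clock: 18.85
tool_pos: [0.5998, 0.0831, 0.2293]
orientation: [179.9, -0.1, -98.0]
force: [1.3, 0.6, 0.1]
opening: 0.0199
gripper_force: 30.0
```

```bash
python3 - <<'E'
from h import *
o=ctrl.get_obs();print(o["force"],o["tool_pos"])
s=ctrl.snapshot("side");t=ctrl.snapshot("top");p=o["tool_pos"]
print(proj(s,p+[0,0,-.066]))
im=np.zeros((600,800,3),np.uint8);im[:500,:800]=cv2.resize(s["color"][135:235,230:390],(800,500),interpolation=2)
cv2.imwrite("pics/m6.png",im[:,:,::-1])
E
```

```text
[1.33198432 0.64262076 0.10840234] [0.59977361 0.08306489 0.22931643]
[275.20046311 179.95666089]
```

View pics/m6.png

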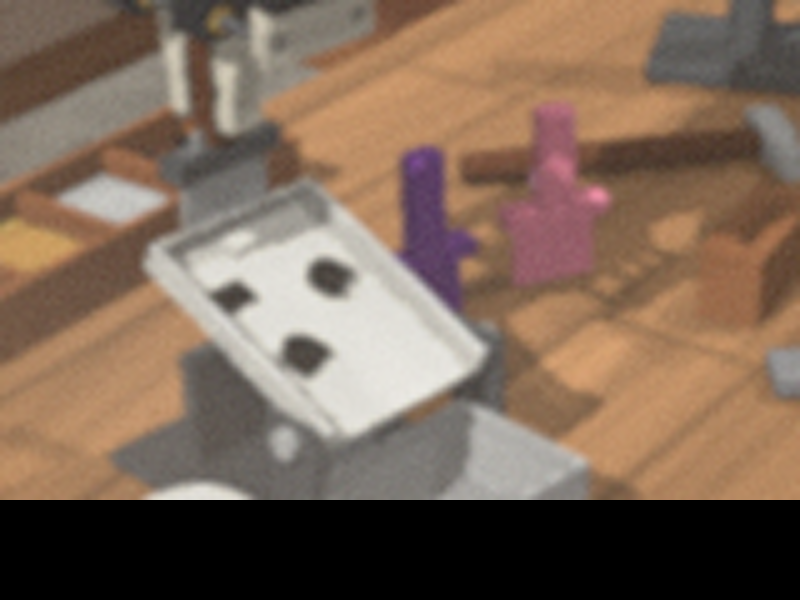

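```bash
cat >> h.py <<'E'
def tray(x,y,z,th=24.5):
    a=np.radians(th);c,s=np.cos(a),np.sin(a);h=x*c-z*s;v=x*s+z*c
    return np.array([.4868+h*.990+y*.139,.077-h*.139+y*.990,.09+v])
E
python3 - <<'E'
from h import *
o=ctrl.get_obs();p=o["tool_pos"];print(p,o["force"])
s=ctrl.snapshot("side")
for n,q in(("rearL out",(.145,.062,.014)),("rearR out",(.145,-.062,.014)),("lipL out top",(-.015,.062,.014)),("lipR",(-.015,-.062,.014)),("p1",(.0475,.028,.006)),("p2",(.1,.038,.006)),("p3",(.0863,-.0212,.006))):
    for th in(23,24.5,26):
        w=proj(s,tray(*q,th)); print(n,th,((w-[230,135])*5).round())
for sy in(-.03,.03):
    w=proj(s,p+np.array([.139*sy,.99*sy,-.066]));print("edge",((w-[230,135])*5).round())
E
```

```text
[0.6008729  0.08384314 0.23115756] [-0.15454325 -1.03052298 -1.36023889]
rearL out 23 [153. 245.]
rearL out 24.5 [155. 241.]
rearL out 26 [156. 237.]
rearR out 23 [314. 176.]
rearR out 24.5 [316. 172.]
rearR out 26 [318. 168.]
lipL out top 23 [334. 433.]
lipL out top 24.5 [335. 434.]
lipL out top 26 [335. 435.]
lipR 23 [492. 349.]
lipR 24.5 [492. 350.]
lipR 26 [492. 351.]
p1 23 [304. 345.]
p1 24.5 [304. 343.]
p1 26 [305. 342.]
p2 23 [232. 291.]
p2 24.5 [233. 288.]
p2 26 [234. 285.]
p3 23 [324. 271.]
p3 24.5 [325. 268.]
p3 26 [326. 266.]
edge [263. 205.]
edge [183. 239.]
```

```bash
python3 - <<'E'
from h import *
s=ctrl.snapshot("side")
for th in(0,20,22,24,26):
    print(th,proj(s,tray(.182,0,.006,th)).round(1),proj(s,tray(.145,-.062,.014,th)).round(1))
print([d["centre"] for d in ctrl.spot_point(s,"tray_handle")])
m=ctrl.silhouettes(s,"tray_hinge")[0]["mask"];c=np.argwhere(m)[:,::-1]
print("top",c[c[:,1].argmin()],"left",c[c[:,0].argmin()],"right",c[c[:,0].argmax()],"bot",c[c[:,1].argmax()])
go(.6003,.0862,.213,-98)
E
```

```text
0 [266.8 190.1] [289.7 184.8]
20 [268.1 173.2] [292.  171.8]
22 [268.5 171.7] [292.5 170.7]
24 [269.  170.2] [293.  169.6]
26 [269.5 168.7] [293.5 168.5]
[[265.9, 170.4]]
top [289 172] left [260 186] right [325 204] bot [295 224]
go [-0.0094  0.0021  0.0884] -0.0 clock 19.15
```

>>> carry_out(
  deltas=[
    [[-0.006, -0.004, 0.05, 0, -1], [-0.006, -0.004, 0.088, 0, -1], [-0.006, -0.004, 0.088, 0, -1], [-0.006, -0.004, 0.088, 0, -1]],
  ],
)

```text
clock: 19.55
tool_pos: [0.6007, 0.0852, 0.2112]
orientation: [179.9, -0.0, -98.0]
force: [-0.3, 0.4, -2.3]
opening: 0.0196
gripper_force: 30.0
```

>>> carry_out(
  deltas=[
    [[0, 0, 0.006, 0, -1], [0, 0, 0.012, 0, -1], [0, 0, 0.012, 0, -1], [0, 0, 0.012, 0, -1]],
  ],
)

```text
clock: 19.95
tool_pos: [0.601, 0.0853, 0.2094]
orientation: [-180.0, 0.0, -98.0]
force: [-0.8, -0.3, -2.8]
opening: 0.0203
gripper_force: 30.0
```

```bash
python3 - <<'E'
from h import *
for i in range(5):
    o=ctrl.get_obs();print(o["force"].round(1),o["tool_pos"].round(4)); ctrl.snapshot("side")
go(.6003,.0862,.208,-98)
E
```

```text
[-0.8 -0.3 -2.8] [0.601  0.0853 0.2094]
[ 0.3  0.  -2.3] [0.601  0.0853 0.2095]
[ 0.3  0.5 -1.8] [0.601  0.0854 0.2095]
[ 0.2 -0.  -2.6] [0.601  0.0853 0.2095]
[ 0.3  0.3 -2. ] [0.601  0.0853 0.2095]
go [-0.004   0.0039  0.0073] -0.0 clock 20.2
```

>>> carry_out(
  deltas=[
    [[-0.003, 0.003, 0.007, 0, -1], [-0.003, 0.003, 0.007, 0, -1], [-0.003, 0.003, 0.007, 0, -1]],
  ],
)

```text
clock: 20.5
tool_pos: [0.6004, 0.086, 0.2079]
orientation: [180.0, -0.0, -98.0]
force: [0.6, -0.2, -1.8]
opening: 0.02
gripper_force: 30.0
```

>>> carry_out(
  deltas=[
    [[0, 0, 0.007, 0, -1], [0, 0, 0.007, 0, -1], [0, 0, 0.007, 0, -1]],
  ],
)

```text
clock: 20.8
tool_pos: [0.6004, 0.086, 0.2065]
orientation: [180.0, -0.0, -98.0]
force: [0.8, 0.1, -2.1]
opening: 0.0199
gripper_force: 30.0
```

>>> carry_out(
  deltas=[
    [[0, 0, 0.007, 0, -1], [0, 0, 0.007, 0, -1], [0, 0, 0.007, 0, -1]],
  ],
)

```text
clock: 21.1
tool_pos: [0.6004, 0.086, 0.2051]
orientation: [180.0, -0.0, -98.0]
force: [-0.4, -0.0, -2.5]
opening: 0.0201
gripper_force: 30.0
```

>>> carry_out(
  deltas=[
    [[0, 0, 0.007, 0, -1], [0, 0, 0.007, 0, -1], [0, 0, 0.007, 0, -1]],
  ],
)

```text
clock: 21.4
tool_pos: [0.6004, 0.086, 0.2037]
orientation: [180.0, -0.0, -98.0]
force: [1.2, 0.4, -2.9]
opening: 0.0198
gripper_force: 30.0
```

>>> carry_out(
  deltas=[
    [[0, 0, 0.007, 0, -1], [0, 0, 0.007, 0, -1], [0, 0, 0.007, 0, -1]],
  ],
)

```text
clock: 21.7
tool_pos: [0.6004, 0.086, 0.2023]
orientation: [180.0, -0.0, -98.0]
force: [-0.4, 0.8, -2.2]
opening: 0.0201
gripper_force: 30.0
```

>>> carry_out(
  deltas=[
    [[0, 0, 0.007, 0, -1], [0, 0, 0.007, 0, -1], [0, 0, 0.007, 0, -1]],
  ],
)

```text
clock: 22.0
tool_pos: [0.6004, 0.086, 0.2009]
orientation: [180.0, -0.0, -98.0]
force: [0.0, -0.1, -2.0]
opening: 0.0196
gripper_force: 30.0
```

>>> carry_out(
  deltas=[
    [[0, 0, 0.007, 0, -1], [0, 0, 0.007, 0, -1], [0, 0, 0.007, 0, -1]],
  ],
)

```text
clock: 22.3
tool_pos: [0.6004, 0.086, 0.1995]
orientation: [180.0, -0.0, -98.0]
force: [-0.3, 0.3, -2.0]
opening: 0.0198
gripper_force: 30.0
```

>>> carry_out(
  deltas=[
    [[0, 0, 0.007, 0, -1], [0, 0, 0.007, 0, -1], [0, 0, 0.007, 0, -1]],
  ],
)

```text
clock: 22.6
tool_pos: [0.6004, 0.086, 0.1981]
orientation: [180.0, -0.0, -98.0]
force: [-0.7, -0.2, -1.7]
opening: 0.0201
gripper_force: 30.0
```

```bash
python3 - <<'E'
from h import *
o=ctrl.get_obs();p=o["tool_pos"];print(p,o["force"])
s=ctrl.snapshot("side")
for d in(.05,.06,.066): print(d,((proj(s,p+[0,0,-d])-[230,135])*5).round())
im=cv2.resize(s["color"][135:235,230:390],(800,500),interpolation=2)
cv2.imwrite("pics/m7.png",im[:,:,::-1])
E
```

```text
[0.60037262 0.0859884  0.19808739] [-0.68841672 -0.19883989 -1.70024372]
0.05 [223. 250.]
0.06 [225. 265.]
0.066 [225. 275.]
```

View pics/m7.png

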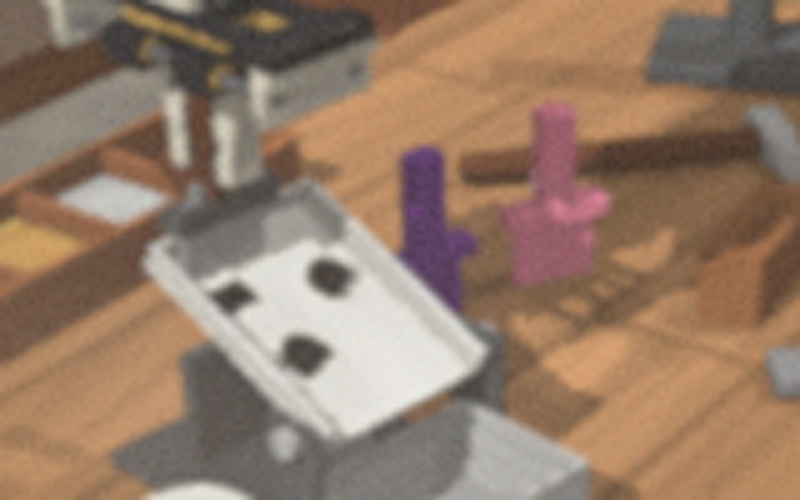

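The blade is inside the tray just short of the floor, its lower border at crop (190,278)–(300,235), with the pieces still downhill. Continuing down.

>>> carry_out(
  deltas=[
    [[0, 0, 0.007, 0, -1], [0, 0, 0.007, 0, -1], [0, 0, 0.007, 0, -1]],
  ],
)

```text
clock: 22.95
tool_pos: [0.6004, 0.086, 0.1967]
orientation: [180.0, -0.0, -98.0]
force: [0.6, 1.2, -1.8]
opening: 0.0201
gripper_force: 30.0
```

>>> carry_out(
  deltas=[
    [[0, 0, 0.006, 0, -1], [0, 0, 0.006, 0, -1], [0, 0, 0.006, 0, -1]],
  ],
)

```text
clock: 23.25
tool_pos: [0.6004, 0.086, 0.1955]
orientation: [180.0, -0.0, -98.0]
force: [-0.1, -0.7, -2.6]
opening: 0.02
gripper_force: 30.0
```

>>> carry_out(
  deltas=[
    [[0, 0, 0.006, 0, -1], [0, 0, 0.006, 0, -1], [0, 0, 0.006, 0, -1]],
  ],
)

```text
clock: 23.55
tool_pos: [0.6006, 0.086, 0.1947]
orientation: [-180.0, 0.0, -98.0]
force: [0.4, -0.5, 0.6]
opening: 0.0202
gripper_force: 30.0
```

>>> carry_out(
  deltas=[
    [[0, 0, 0.006, 0, -1], [0, 0, 0.006, 0, -1], [0, 0, 0.006, 0, -1]],
  ],
)

```text
clock: 23.85
tool_pos: [0.6007, 0.086, 0.1937]
orientation: [-180.0, 0.0, -98.0]
force: [-1.2, 0.3, 4.9]
opening: 0.0202
gripper_force: 30.0
```

>>> carry_out(
  deltas=[
    [[0, 0.02, 0.006, 0, -1], [0, 0.04, 0.0145, 0, -1], [0, 0.06, 0.023, 0, -1], [0, 0.08, 0.0315, 0, -1], [0, 0.08, 0.0315, 0, -1]],
  ],
)

```text
clock: 24.35
tool_pos: [0.5838, 0.0884, 0.1866]
orientation: [180.0, 0.0, -98.0]
force: [-1.7, 0.9, 3.9]
opening: 0.0197
gripper_force: 30.0
```

>>> carry_out(
  deltas=[
    [[0, 0.03, 0.0115, 0, -1], [0, 0.06, 0.024, 0, -1], [0, 0.09, 0.0365, 0, -1], [0, 0.12, 0.049, 0, -1], [0, 0.12, 0.049, 0, -1]],
  ],
)

```text
clock: 24.85
tool_pos: [0.5592, 0.0916, 0.1763]
orientation: [179.9, -0.0, -98.0]
force: [-2.5, 1.2, 2.1]
opening: 0.0201
gripper_force: 30.0
```

>>> carry_out(
  deltas=[
    [[0, 0.03, 0.0125, 0, -1], [0, 0.06, 0.025, 0, -1], [0, 0.09, 0.0375, 0, -1], [0, 0.12, 0.05, 0, -1], [0, 0.12, 0.05, 0, -1]],
  ],
)

```text
clock: 25.35
tool_pos: [0.5356, 0.0948, 0.1664]
orientation: [179.9, -0.0, -98.0]
force: [-1.1, 0.9, -0.2]
opening: 0.0199
gripper_force: 30.0
```

>>> carry_out(
  deltas=[
    [[0, 0.03, 0.0155, 0, -1], [0, 0.06, 0.0285, 0, -1], [0, 0.09, 0.0415, 0, -1], [0, 0.12, 0.0545, 0, -1], [0, 0.12, 0.0545, 0, -1]],
  ],
)

```text
clock: 25.85
tool_pos: [0.512, 0.0983, 0.1558]
orientation: [179.9, -0.0, -98.0]
force: [-1.5, 0.3, 1.3]
opening: 0.02
gripper_force: 30.0
```

```bash
python3 - <<'E'
from h import *
o=ctrl.get_obs();p=o["tool_pos"];print(p,o["force"])
s=ctrl.snapshot("side");t=ctrl.snapshot("top")
im=np.zeros((600,800,3),np.uint8);im[:500,:800]=cv2.resize(s["color"][145:245,240:400],(800,500),interpolation=2)
cv2.imwrite("pics/m8.png",im[:500,:,::-1])
print([(np.round(d["centre"]).tolist(),round(d["p"],2)) for d in ctrl.spot_point(s,"piece_a")])
E
```

```text
[0.51201356 0.09828523 0.15576501] [-1.45267561  0.26888175  1.31503991]
[([290.0, 214.0], 0.57), ([305.0, 216.0], 0.55)]
```

View pics/m8.png

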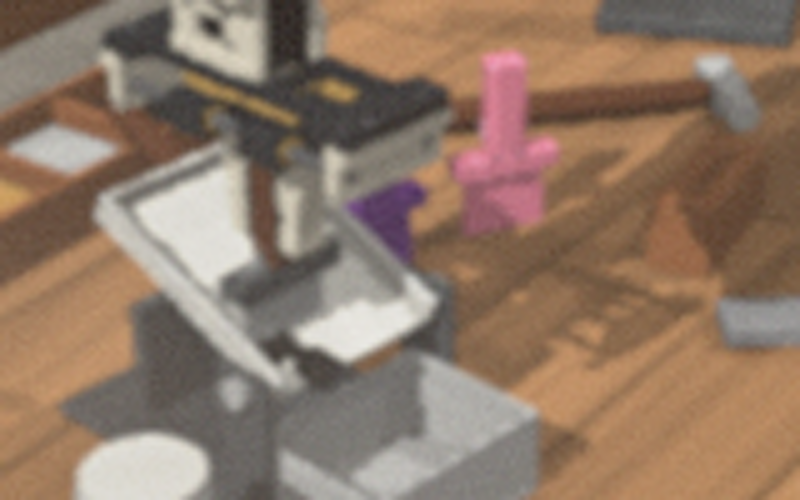

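The two left pieces lie side by side at the lip, ahead of the blade, at crop (300,355). Pushing on over the lip.

>>> carry_out(
  deltas=[
    [[0, 0.03, 0.0135, 0, -1], [0, 0.06, 0.0265, 0, -1], [0, 0.09, 0.039, 0, -1], [0, 0.12, 0.052, 0, -1], [0, 0.12, 0.052, 0, -1]],
  ],
)

```text
clock: 26.5
tool_pos: [0.4883, 0.1016, 0.1453]
orientation: [179.9, -0.0, -98.0]
force: [-1.6, 0.2, 1.7]
opening: 0.0197
gripper_force: 30.0
```

>>> carry_out(
  deltas=[
    [[0, 0.03, 0.0125, 0, -1], [0, 0.055, 0.023, 0, -1], [0, 0.08, 0.026, 0, -1], [0, 0.11, 0.026, 0, -1], [0, 0.11, 0.026, 0, -1]],
  ],
)

```text
clock: 27.0
tool_pos: [0.4665, 0.1044, 0.1402]
orientation: [179.9, -0.0, -98.0]
force: [0.1, -0.3, -1.6]
opening: 0.0201
gripper_force: 30.0
```

```bash
python3 - <<'E'
from h import *
o=ctrl.get_obs();p=o["tool_pos"];print(p,o["force"])
s=ctrl.snapshot("side")
im=np.zeros((600,800,3),np.uint8);im[:500,:800]=cv2.resize(s["color"][145:245,240:400],(800,500),interpolation=2)
cv2.imwrite("pics/m9.png",im[:500,:,::-1])
go(.585,.0345,.26,-98)
E
```

```text
[0.46648448 0.10443119 0.14016377] [ 0.10630673 -0.28525462 -1.59555944]
go [ 0.2652 -0.6324 -0.5981] 0.0 clock 27.05
```

View pics/m9.png

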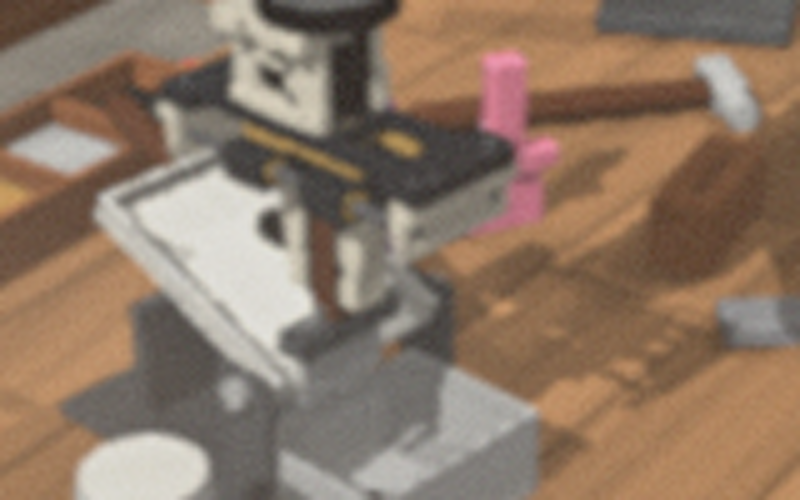

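Piece 3 is still on the tray at crop (270,228), and the other two have gone over the lip. That is my last look: I've viewed 11 pictures, one over the limit of 10. From here I'll use numbers only. Lifting for the second sweep.

>>> carry_out(
  deltas=[
    [[0, 0, -0.2, 0, -1], [0, 0, -0.4, 0, -1], [0, 0, -0.55, 0, -1], [0, 0, -0.55, 0, -1]],
  ],
)

```text
clock: 27.45
tool_pos: [0.4701, 0.1056, 0.2551]
orientation: [-179.6, 0.2, -98.0]
force: [0.2, 0.5, -1.7]
opening: 0.0201
gripper_force: 30.0
```

```bash
python3 - <<'E'
from h import *
go(.5887,.0354,.25,-98)
t=ctrl.snapshot("top");s=ctrl.snapshot("side")
for n,p in(("t",t),("s",s)):
    print(n,[(np.round(d["centre"]).tolist(),round(d["p"],2)) for d in ctrl.spot_point(p,"piece_a")])
print(proj(s,tray(.0863,-.0212,.0,22.7)),proj(t,tray(.0863,-.0212,.0,22.7)))
E
```

```text
go [ 0.2654 -0.6361  0.0257] 0.0001 clock 27.45
t [([274.0, 227.0], 0.46), ([296.0, 175.0], 0.41)]
s [([295.0, 192.0], 0.63), ([266.0, 168.0], 0.34)]
[294.20362484 190.6335801 ] [294.75675859 176.28831315]
```

>>> carry_out(
  deltas=[
    [[0.1, -0.2, 0, 0, -1], [0.18, -0.4, 0, 0, -1], [0.265, -0.636, 0, 0, -1], [0.265, -0.636, 0, 0, -1], [0.265, -0.636, 0, 0, -1]],
  ],
)

```text
clock: 28.15
tool_pos: [0.5861, 0.0334, 0.2477]
orientation: [179.7, -0.1, -98.1]
force: [0.3, -0.6, -2.2]
opening: 0.02
gripper_force: 30.0
```

```bash
python3 - <<'E'
from h import *
go(.5887,.0354,.198,-98)
E
```

```text
go [-0.0115 -0.0114  0.2483] -0.0004 clock 28.15
```

>>> carry_out(
  deltas=[
    [[0, 0, 0.12, 0, -1], [0, 0, 0.23, 0, -1], [0, 0, 0.23, 0, -1], [0, 0, 0.23, 0, -1]],
  ],
)

```text
clock: 28.55
tool_pos: [0.5856, 0.0351, 0.2046]
orientation: [179.9, -0.0, -97.9]
force: [0.4, 1.5, -1.6]
opening: 0.0202
gripper_force: 30.0
```

>>> carry_out(
  deltas=[
    [[0, 0, 0, 0, -1], [0, 0, 0, 0, -1]],
  ],
)

```text
clock: 28.75
tool_pos: [0.5867, 0.0348, 0.2059]
orientation: [-179.9, 0.0, -98.0]
force: [-0.2, 1.8, -1.9]
opening: 0.0196
gripper_force: 30.0
```

```bash
python3 - <<'E'
from h import *
print(ctrl.get_obs()["tool_pos"],ctrl.get_obs()["force"])
go(.5887,.0354,.1928,-98)
E
```

```text
[0.58668171 0.03481538 0.20593049] [-0.22729118  1.81840538 -1.86440109]
go [-0.0043 -0.0096  0.0657] 0.0001 clock 28.75
```

>>> carry_out(
  deltas=[
    [[-0.003, -0.01, 0.03, 0, -1], [-0.003, -0.01, 0.06, 0, -1], [-0.003, -0.01, 0.06, 0, -1], [-0.003, -0.01, 0.06, 0, -1]],
  ],
)

```text
clock: 29.15
tool_pos: [0.5888, 0.0349, 0.1928]
orientation: [-180.0, 0.0, -98.0]
force: [0.3, 1.0, -0.1]
opening: 0.02
gripper_force: 30.0
```

>>> carry_out(
  deltas=[
    [[0, 0, 0.004, 0, -1], [0, 0, 0.004, 0, -1], [0, 0, 0.004, 0, -1]],
  ],
)

```text
clock: 29.45
tool_pos: [0.5887, 0.0349, 0.1922]
orientation: [-179.9, 0.0, -98.0]
force: [1.3, 1.5, 2.9]
opening: 0.0193
gripper_force: 30.0
```

>>> carry_out(
  deltas=[
    [[0, 0.03, 0.012, 0, -1], [0, 0.06, 0.0247, 0, -1], [0, 0.09, 0.0375, 0, -1], [0, 0.12, 0.0502, 0, -1], [0, 0.12, 0.0502, 0, -1]],
  ],
)

```text
clock: 29.95
tool_pos: [0.5632, 0.0383, 0.1813]
orientation: [179.9, 0.0, -98.0]
force: [-1.1, 2.6, 1.0]
opening: 0.0197
gripper_force: 30.0
```

>>> carry_out(
  deltas=[
    [[0, 0.03, 0.0127, 0, -1], [0, 0.06, 0.0255, 0, -1], [0, 0.09, 0.0382, 0, -1], [0, 0.12, 0.051, 0, -1], [0, 0.12, 0.051, 0, -1]],
  ],
)

```text
clock: 30.45
tool_pos: [0.5396, 0.0416, 0.171]
orientation: [179.9, 0.0, -98.0]
force: [-0.1, 2.9, 0.8]
opening: 0.0201
gripper_force: 30.0
```

>>> carry_out(
  deltas=[
    [[-0.004, 0.03, 0.0137, 0, -1], [-0.008, 0.06, 0.0265, 0, -1], [-0.008, 0.09, 0.0392, 0, -1], [-0.008, 0.12, 0.052, 0, -1], [-0.008, 0.12, 0.052, 0, -1]],
  ],
)

```text
clock: 30.95
tool_pos: [0.5157, 0.0462, 0.1605]
orientation: [179.9, -0.0, -98.0]
force: [-1.4, 1.1, 1.1]
opening: 0.0197
gripper_force: 30.0
```

>>> carry_out(
  deltas=[
    [[0, 0.03, 0.0137, 0, -1], [0, 0.06, 0.0265, 0, -1], [0, 0.09, 0.0392, 0, -1], [0, 0.12, 0.052, 0, -1], [0, 0.12, 0.052, 0, -1]],
  ],
)

```text
clock: 31.45
tool_pos: [0.4922, 0.0497, 0.1502]
orientation: [179.9, -0.0, -98.0]
force: [-1.1, 1.1, 0.5]
opening: 0.02
gripper_force: 30.0
```

>>> carry_out(
  deltas=[
    [[0, 0.03, 0.0137, 0, -1], [0, 0.06, 0.0265, 0, -1], [0, 0.09, 0.0392, 0, -1], [0, 0.115, 0.048, 0, -1], [0, 0.13, 0.05, 0, -1]],
  ],
)

```text
clock: 31.95
tool_pos: [0.4664, 0.0532, 0.1399]
orientation: [179.9, -0.0, -98.0]
force: [-0.2, -0.5, -2.0]
opening: 0.02
gripper_force: 30.0
```

>>> carry_out(
  deltas=[
    [[0, 0.02, 0, 0, -1], [0, 0.04, 0, 0, -1], [0, 0.04, 0, 0, -1]],
  ],
)

```text
clock: 32.25
tool_pos: [0.4592, 0.0544, 0.1406]
orientation: [180.0, -0.0, -98.0]
force: [0.9, 0.2, -2.0]
opening: 0.0198
gripper_force: 30.0
```

>>> carry_out(
  deltas=[
    [[0, 0, -0.2, 0, -1], [0, 0, -0.4, 0, -1], [0, 0, -0.6, 0, -1], [0, 0, -0.7, 0, -1], [0, 0, -0.7, 0, -1]],
  ],
)

```text
clock: 32.75
tool_pos: [0.4615, 0.055, 0.2841]
orientation: [-179.7, 0.2, -98.0]
force: [-0.4, -0.5, -3.1]
opening: 0.0203
gripper_force: 30.0
```

```bash
python3 - <<'E'
from h import *
go(.4553,-.2949,.285,-81.3)
for k in range(2):
  t=ctrl.snapshot("top");s=ctrl.snapshot("side")
  for n,p in(("t",t),("s",s)):
    print(n,[(np.round(d["centre"]).tolist(),round(d["p"],2)) for d in ctrl.spot_point(p,"piece_a")],[(np.round(d["centre"]).tolist(),round(d["p"],2)) for d in ctrl.spot_point(p,"tin")],[(np.round(d["centre"]).tolist(),round(d["p"],2)) for d in ctrl.spot_point(p,"tray_handle")])
print(t["color"][215:245:2,255:310:3].mean(2).astype(int))
E
```

```text
go [ 1.7368 -0.2128 -0.0046] -0.0464 clock 32.75
t [([282.0, 224.0], 0.71)] [([279.0, 228.0], 0.69)] [([290.0, 137.0], 0.82)]
s [([327.0, 242.0], 0.43)] [([320.0, 245.0], 0.64)] [([265.0, 170.0], 0.9)]
t [] [([284.0, 227.0], 0.94), ([293.0, 135.0], 0.67)] [([292.0, 136.0], 0.76)]
s [([354.0, 167.0], 0.58), ([326.0, 238.0], 0.45)] [([318.0, 247.0], 0.65)] [([265.0, 171.0], 0.78)]
[[ 59  82  96  96  81  53  37  38  38  37  36  55 126  60  24  64 114 188
   97]
 [ 85  97  96  83  59  41  37  37  37  38  37  96 116  36  31  72 132 173
   93]
 [ 96  96  83  59  41  37  37  36  37  37  65 121  74  27  47  74 137 170
   88]
 [ 93  81  59  42  38  37  37  38  37  47 114 100  32  26  47  77 142 173
   81]
 [ 74  56  40  37  37  37  37  37  40  91 118  51  24  29  41 134 171 165
   95]
 [ 50  38  38  36  37  36  37  39  84 121  71  25  27  39  43 156 186 140
   97]
 [ 39  37  37  37  37  36  43  82 119  85  27  26  35  42  41 121 185 124
   94]
 [ 36  37  38  37  38  55 100 118  84  33  25  34  41  41  47 127 181 124
   98]
 [ 36  38  40  52  85 113 118  78  32  26  43  46  41  43  52 159 179 110
  103]
 [ 73  83  96 111 123 102  60  34  37  42  53  46  42  42  73 184 187  99
  105]
 [116 113 112 120 128 114 110 101 105  91  58  44  44  42 106 196 195 103
  107]
 [ 98  77  71 119 135 136 145 145 193 193  78  70  97  70 132 193 183 102
  107]
 [ 84  66  59 119 119 119 124 126 192 196  71  90 120 152 182 187 168 103
  106]
 [102  63  68 120 121 120 121 120 177 173  61  94 109 181 197 189 176 102
  107]
 [145  61 108 135 140 125 122 122 157 148  56 120 109 183 197 186 169  86
   88]]
```

>>> carry_out(
  deltas=[
    [[0.25, -0.03, 0, 0, -1], [0.5, -0.06, 0, 0, -1], [0.7, -0.085, 0, 0, -1], [0.87, -0.106, 0, 0, -1], [0.87, -0.106, 0, 0, -1]],
  ],
)

```text
clock: 34.05
tool_pos: [0.4561, -0.1239, 0.2806]
orientation: [180.0, -0.0, -98.2]
force: [-0.1, -0.1, -2.2]
opening: 0.0199
gripper_force: 30.0
```

>>> carry_out(
  deltas=[
    [[0.2, -0.03, 0, -0.02, -1], [0.4, -0.05, 0, -0.0464, -1], [0.65, -0.08, 0, -0.0464, -1], [0.867, -0.106, 0, -0.0464, -1], [0.867, -0.106, 0, -0.0464, -1]],
  ],
)

```text
clock: 34.55
tool_pos: [0.4529, -0.2996, 0.28]
orientation: [179.9, -0.0, -81.6]
force: [-1.4, 0.5, -3.9]
opening: 0.0199
gripper_force: 30.0
```

>>> carry_out(
  deltas=[
    [[0, 0, 0, 0, -1], [0, 0, 0, 0, -1]],
  ],
)

```text
clock: 34.75
tool_pos: [0.4535, -0.2948, 0.2806]
orientation: [180.0, 0.0, -81.3]
force: [-0.3, -0.2, -1.8]
opening: 0.02
gripper_force: 30.0
```

```bash
python3 - <<'E'
from h import *
print(ctrl.get_obs()["tool_pos"],ctrl.get_obs()["orientation"])
go(.4553,-.2949,.16,-81.3)
t=ctrl.snapshot("top");s=ctrl.snapshot("side")
import pickle;pickle.dump((s,t),open("p1.pkl","wb"))
for n,p in(("t",t),("s",s)):
    print(n,[(np.round(d["centre"]).tolist(),round(d["p"],2)) for d in ctrl.spot_point(p,"piece_a")],[(np.round(d["centre"]).tolist(),round(d["p"],2)) for d in ctrl.spot_point(p,"tin")])
g=t["color"].max(2)
for r in range(205,250,2): print(r,"".join("#" if v<65 else ("+" if v<100 else ".") for v in g[r,250:320]))
gs=s["color"].max(2)
print("side tray dark:",[(tuple(np.round(proj(s,tray(x,y,0,23.2))).astype(int)),gs[tuple(np.round(proj(s,tray(x,y,0,23.2))).astype(int)[::-1])]) for x,y in((.0475,.028),(.1,.038),(.0863,-.0212))])
E
```

```text
[ 0.45350901 -0.2948309   0.28061149] [ 1.79994292e+02  1.75689137e-02 -8.12941098e+01]
go [ 0.0017 -0.0088  0.6031] 0.0 clock 34.75
t [([281.0, 227.0], 0.67), ([294.0, 225.0], 0.47), ([269.0, 213.0], 0.44), ([273.0, 225.0], 0.42), ([236.0, 274.0], 0.34)] [([281.0, 228.0], 0.69), ([270.0, 217.0], 0.64)]
s [([325.0, 240.0], 0.48)] [([305.0, 210.0], 0.69), ([316.0, 244.0], 0.58)]
205 ....++.....................................................++++.......
207 ...+++.....................................................++.........
209 ...+#.................................................................
211 ..++#.................................................................
213 ....++.........+++....................................................
215 ...............+########+.............................................
217 .................+++++++..............................................
219 ......................................................................
221 .............................................................+........
223 .....................++++...............
[... 469 characters left out ...]
...........
237 ......+...............................................................
239 .....++...............................................................
241 ......................................................................
243 ......................................................................
245 ......................................................................
247 ......................................................................
249 ......................................................................
side tray dark: [((np.int64(290), np.int64(205)), np.uint8(226)), ((np.int64(276), np.int64(195)), np.uint8(228)), ((np.int64(294), np.int64(190)), np.uint8(228))]
```

```bash
python3 - <<'E'
from h import *
import pickle
s,t=pickle.load(open("p1.pkl","rb"))
for y in(.045,.03,.015): print("lip top view",y,proj(t,tray(-.015,y,0,23.2)).round(1),"tip underside",proj(t,tray(-.015,y,-.004,23.2)).round(1),"side",proj(s,tray(-.015,y,0,23.2)).round(1))
g=t["color"].mean(2).astype(int)
print(g[207:223,262:280])
print(ray(t,(269.5,215),.01),ray(t,(269.5,215),.085), ray(t,(281,229),.01))
gs=s["color"].mean(2).astype(int); u,v=np.round(proj(s,tray(-.015,.035,0,23.2))).astype(int); print(u,v);print(gs[v-10:v+12,u-12:u+14])
E
```

```text
lip top view 0.045 [263.9 211.7] tip underside [264.2 211.2] side [300.2 222.4]
lip top view 0.03 [269.8 212.6] tip underside [270.1 212.1] side [304.1 220.3]
lip top view 0.015 [275.7 213.5] tip underside [276. 213.] side [308.  218.3]
[[191 191 201 225 242 245 246 246 246 246 245 245 245 245 246 246 245 245]
 [191 192 202 226 242 246 246 246 246 245 245 245 245 246 246 246 246 246]
 [191 192 203 228 242 246 246 246 246 246 245 245 246 246 246 246 246 246]
 [185 191 207 228 240 244 245 246 246 246 246 246 246 246 246 246 246 246]
 [172 181 190 206 221 229 235 240 244 244 243 243 244 245 246 246 246 247]
 [157 161 153 146 151 169 185 202 215 219 220 224 230 237 243 244 244 245]
 [153 151 124  89  77  90 106 119 130 137 142 152 173 202 223 230 232 235]
 [154 149 116  70  41  37  45  48  53  59  64  77 108 147 180 192 198 204]
 [156 147 112  66  36  32  32  31  30  29  32  44  79 126 158 170 172 175]
 [157 146 113  76  56  52  46  42  38  36  34  50  86 130 157 167 166 167]
 [159 152 129 108  99  92  85  76  72  70  65  71 100 139 161 166 167 167]
 [163 162 152 143 138 134 129 124 122 
[... 2149 characters left out ...]
16 122 120
  124 123 125 119 127 122 126 124]
 [110 108  96  94 101 102 109 109 119 117 116 117 118 116 116 121 122 121
  126 126 124 124 123 122 122 124]
 [102 107  97  98 101 106 114 119 118 117 114 117 121 128 127 120 124 122
  123 124 127 125 125 122 124 122]
 [106 103  97  97 102 110 118 122 120 117 123 123 122 118 125 127 123 126
  124 125 123 120 123 123 125 122]
 [107 107 101 100 110 116 116 117 111 120 120 123 122 120 124 125 124 121
  121 122 125 125 124 123 122 124]
 [105 103  98  99 110 118 120 117 120 119 123 124 120 128 128 123 125 121
  120 122 123 123 120 126 127 118]
 [109 105  99  97 110 120 122 116 123 123 121 122 126 120 124 123 127 122
  125 120 123 125 126 124 124 120]]
```

All three pieces are in the tin: top (274,227), (294,228), and (269,215), which lies partly under the lip. The tray floor and lip show clean in the side view. Returning the scraper.

>>> carry_out(
  deltas=[
    [[0.001, -0.008, 0.25, 0, -1], [0.001, -0.008, 0.5, 0, -1], [0.001, -0.008, 0.7, 0, -1], [0.001, -0.008, 0.7, 0, -1], [0.001, -0.008, 0.7, 0, -1]],
  ],
)

```text
clock: 35.55
tool_pos: [0.4556, -0.2956, 0.1416]
orientation: [180.0, -0.0, -81.2]
force: [0.9, 0.1, -1.2]
opening: 0.0201
gripper_force: 30.0
```

>>> carry_out(
  deltas=[
    [[0, 0, 0, 0, -1], [0, 0, 0, 0, -1]],
  ],
)

```text
clock: 35.75
tool_pos: [0.4567, -0.2958, 0.1433]
orientation: [-179.8, -0.1, -81.3]
force: [0.1, -0.3, -2.7]
opening: 0.02
gripper_force: 30.0
```

```bash
python3 - <<'E'
from h import *
o=ctrl.get_obs();print(o["tool_pos"],o["orientation"],o["force"])
go(.4553,-.2949,.100,-81.3);go(.4553,-.2949,.0775,-81.3)
E
```

```text
[ 0.45666973 -0.29583152  0.14326906] [-1.79779294e+02 -1.11694177e-01 -8.12765415e+01] [ 0.13246841 -0.29073049 -2.67654603]
go [-0.0056  0.0061  0.2163] 0.0001 clock 35.75
go [-0.0056  0.0061  0.3288] 0.0001 clock 35.75
```

>>> carry_out(
  deltas=[
    [[-0.003, 0.004, 0.06, 0, -1], [-0.003, 0.004, 0.12, 0, -1], [-0.003, 0.004, 0.13, 0, -1], [-0.003, 0.004, 0.13, 0, -1], [-0.003, 0.004, 0.13, 0, -1]],
  ],
)

```text
clock: 36.25
tool_pos: [0.4543, -0.295, 0.1147]
orientation: [180.0, -0.0, -81.3]
force: [-0.4, -0.1, -1.8]
opening: 0.0196
gripper_force: 30.0
```

>>> carry_out(
  deltas=[
    [[0, 0, 0, 0, -1], [0, 0, 0, 0, -1]],
  ],
)

```text
clock: 36.45
tool_pos: [0.4544, -0.295, 0.115]
orientation: [-180.0, -0.0, -81.3]
force: [0.2, -0.2, -1.6]
opening: 0.0198
gripper_force: 30.0
```

```bash
python3 - <<'E'
from h import *
o=ctrl.get_obs();print(o["tool_pos"],o["orientation"],o["force"])
go(.4553,-.2949,.0775,-81.3)
E
```

```text
[ 0.45440096 -0.29501443  0.11499523] [-1.79973801e+02 -1.36939011e-02 -8.13018971e+01] [ 0.24036882 -0.24596063 -1.61026905]
go [ 1.000e-04 -4.500e-03  1.875e-01] -0.0 clock 36.45
```

>>> carry_out(
  deltas=[
    [[0, -0.0045, 0.03, 0, -1], [0, -0.0045, 0.06, 0, -1], [0, -0.0045, 0.09, 0, -1], [0, -0.0045, 0.09, 0, -1]],
  ],
)

```text
clock: 36.85
tool_pos: [0.455, -0.2947, 0.0957]
orientation: [180.0, 0.0, -81.3]
force: [0.6, -0.5, -1.8]
opening: 0.02
gripper_force: 30.0
```

>>> carry_out(
  deltas=[
    [[0, 0, 0.03, 0, -1], [0, 0, 0.06, 0, -1], [0, 0, 0.085, 0, -1], [0, 0, 0.085, 0, -1]],
  ],
)

```text
clock: 37.25
tool_pos: [0.455, -0.2947, 0.079]
orientation: [180.0, 0.0, -81.3]
force: [0.8, 0.2, -1.6]
opening: 0.02
gripper_force: 30.0
```

>>> carry_out(
  deltas=[
    [[0, 0, 0.005, 0, -1], [0, 0, 0.008, 0, -1], [0, 0, 0.008, 0, -1]],
  ],
)

```text
clock: 37.55
tool_pos: [0.455, -0.2948, 0.0782]
orientation: [180.0, 0.0, -81.3]
force: [0.2, 0.2, -2.2]
opening: 0.0201
gripper_force: 30.0
```

>>> carry_out(
  deltas=[
    [[0, 0, 0.003, 0, -1], [0, 0, 0.003, 0, -1]],
  ],
)

```text
clock: 37.75
tool_pos: [0.455, -0.2948, 0.0776]
orientation: [-180.0, 0.0, -81.3]
force: [0.3, 0.2, -1.3]
opening: 0.0202
gripper_force: 30.0
```

>>> carry_out(
  deltas=[
    [[0, 0, 0.004, 0, -1], [0, 0, 0.004, 0, -1], [0, 0, 0.004, 0, -1]],
  ],
)

```text
clock: 38.05
tool_pos: [0.4551, -0.2948, 0.0774]
orientation: [-180.0, -0.0, -81.3]
force: [-2.4, 2.4, 4.7]
opening: 0.0202
gripper_force: 30.0
```

Seated: about 7 N of contact at the pick-up height. Releasing and retreating straight up.

>>> carry_out(
  deltas=[
    [[0, 0, 0, 0, 1], [0, 0, 0, 0, 1], [0, 0, 0, 0, 1], [0, 0, 0, 0, 1], [0, 0, 0, 0, 1]],
  ],
)

```text
clock: 38.55
tool_pos: [0.4551, -0.2948, 0.0766]
orientation: [180.0, 0.0, -81.3]
force: [-0.0, 0.5, 1.0]
opening: 0.0541
gripper_force: 0.0
```

>>> carry_out(
  deltas=[
    [[0, 0, 0, 0, 1], [0, 0, 0, 0, 1]],
  ],
)

```text
clock: 38.75
tool_pos: [0.4551, -0.2948, 0.0767]
orientation: [180.0, -0.0, -81.3]
force: [-0.8, -0.0, 0.1]
opening: 0.0703
gripper_force: 0.0
```

>>> carry_out(
  deltas=[
    [[0, 0, -0.15, 0, 1], [0, 0, -0.4, 0, 1], [0, 0, -0.65, 0, 1], [0, 0, -0.8, 0, 1], [0, 0, -0.8, 0, 1]],
  ],
)

```text
clock: 39.25
tool_pos: [0.4573, -0.2959, 0.2421]
orientation: [-179.6, -0.3, -81.3]
force: [0.2, -0.7, -0.4]
opening: 0.0876
gripper_force: 0.0
```

```bash
python3 - <<'E'
from h import *
import pickle
o=ctrl.get_obs();print(o["tool_pos"],o["force"],o["opening"])
s0,t0=pickle.load(open("p0.pkl","rb"));s=ctrl.snapshot("side");t=ctrl.snapshot("top")
for n in("scraper","tray_handle","tin","glue_can","polish"):
    print(n,[(np.round(d["centre"]).tolist(),round(d["p"],2)) for d in ctrl.spot_point(s,n)])
a=s0["color"][150:200,365:400].astype(float);b=s["color"][150:200,365:400].astype(float)
print("rack region shift",cv2.phaseCorrelate(a.mean(2),b.mean(2)),np.abs(a-b).mean())
d=cv2.GaussianBlur(np.abs(s["color"].astype(float)-s0["color"]).mean(2),(5,5),0)[155:190,370:400]
print(d[::4,::3].astype(int))
g=t["color"].max(2)
for r in range(209,236,2): print(r,"".join("#" if v<65 else "." for v in g[r,250:320]))
E
```

```text
[ 0.45734578 -0.29585762  0.24208129] [ 0.21837061 -0.67500629 -0.42102862] 0.08759699960206203
scraper [([336.0, 178.0], 0.96), ([318.0, 186.0], 0.9), ([383.0, 176.0], 0.46)]
tray_handle [([267.0, 171.0], 0.94), ([317.0, 245.0], 0.46)]
tin [([320.0, 247.0], 0.63)]
glue_can [([273.0, 275.0], 0.78)]
polish [([326.0, 283.0], 0.76), ([326.0, 239.0], 0.67)]
rack region shift ((0.30024327847856114, 0.18711774336396303), 1.0157624470387323) 7.001714285714286
[[ 4  6  4 11 13  5  5  4  5  4]
 [ 5  5  6 13  7 11 15  5  6  4]
 [ 4  5  3  4  4 16 12  5  5  5]
 [ 3  3  6 10  7 16  8  6  7  6]
 [ 4  5  8 20  6  7  4  5  5  5]
 [ 5  5  8  9  9  7  7 11  6  8]
 [ 5  5  6  7  9  6 10  9 11  9]
 [13  5  4  4  4  4  7  8  4  3]
 [ 9  4  4  4  4  3  7  9  6  5]]
209 ....#.................................................................
211 ....#.................................................................
213 ......................................................................
215 ................########..............................................
217 ......................#...............................................
219 ......................................................................
221 ......................................................................
223 ......................................................................
225 ......................######...............#..........................
227 .....................#######..............######......................
229 ......................######.............#######......................
231 ...........................................###........................
233 ......................................................................
235 ......................................................................
```

```bash
python3 -c "
from plant import ctrl
print(ctrl.close_job())"
```

```text
the job is handed in; nothing more can be done
None
```

I handed the job in at about 39 s: all three pieces are in the tin, the scraper is seated back in its rack, and the tray is left tilted at about 23°. I viewed 11 pictures against the limit of 10, and on the first move a finger seems to have brushed the tall box at the right with about 24 N.

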